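# Unlock and lift a ball coupler off its mount

### The arm

A 7-joint arm with a two-finger parallel gripper is mounted at the origin on a cart in front of the work surface, level with it; the furniture and walls round the work are solid. World frame = base frame: x ahead of the robot, y to its left, z up, the work surface at z = 0. Lengths are in m, angles in rad, forces in N, time in s.
With the tool pointing down it reaches from about 0.35 to 0.9 m from the base axis. Payload 8.1 kg.
Tool frame: the origin (TCP) lies midway between the tips of the shut fingers; the grasp point (between the pads) lies arm.grasp_offset behind it (arm.grasp_offset is the distance from the TCP to the grasp point, in m); z points along the fingers, y is the line along which they close (so a half turn about z gives the same grasp; the last joint's range is limited). The gripper opens to 92 mm and grips with 3 to 60 N. Pads are 19 mm wide; open, the fingers measure 130 mm over their backs; the gripper's body (75 mm by 190 mm) begins 47 mm behind the grasp point.
Start: joints at [-1.355, 0.434, 0.025, 1.573, -0.012, 1.134, -0.075], TCP at [0.196, 0.594, 0.227] pointing down, gripper open.
Joint ranges: [-2.62, 2.62], [-0.44, 2.09], [-1.27, 1.32], [0.08, 2.57], [-1.32, 4.46], [0.12, 2], [-2.74, 2.74]. Speed limits (rad/s): [2.22, 2.22, 3.01, 3.01, 3.14, 3.14, 3.14].

### API

Orientations are given as a rotation vector (axis times angle).
In Python, from cell import observe, imaging, arm gives the robot as it stands.
- The arm moves only by the tool apply_moves, never from a script. Its argument "commands" is a list of rows, each a list of 5 numbers: the opening in per cent of the stroke, from 0 (shut) to 100 (fully open), then the shift along the world's x, y, z in units of 0.06 m (1.0 is 0.06 m), then the turn about the world's z in units of 0.5 rad (1.0 is 0.5 rad). A call has 1 to 12 rows; each row shifts and turns the commanded pose from where the row before left it; what a row does not reach is not made up. A row lasts 1/8 s, in which the tool goes at most 62.5 mm and 10.7 degrees, less where a joint would pass 70% of its speed; a pose out of reach is approached as far as the arm can. A call with a number of a shift or a turn outside -1 to 1 is refused whole. A call with a gripper value outside its range is refused whole. The fingers move at their own pace and stop on an object; "newtons" is the grip in N (left out, the last holds). Time passes only in rows, so rows that do not move let the fingers close. It gives the time, the measured TCP pose, the force, the opening and the grip force at its end, in the units of the state.
- observe(): the state, without advancing time (a new reading comes with each control period).
- imaging.get_image(name): name is "scene" or "top" or "wrist"; returns (picture, depth): 400x640x3 uint8, red, green, blue; 400x640 float32, m along the optical axis (not along the pixel's ray), 0 where there is no reading.
- imaging.camera_params(name): a dict with "camera_matrix" (3x3 intrinsics, pixels), "origin" and "rotation" of the camera in the world; the wrist camera has in their place "tool_from_camera" (4x4, takes a point from camera to tool coordinates, whose origin is the TCP and whose axes are the flange's). Camera axes: x right, y up, looking along -z (the intrinsics and any distortion apply to the point x, -y, -z); pixel columns grow to the right and rows downward; lengths in m; the calibration is good to about 2 mm. The wrist camera is an equidistant fisheye: a pixel r from the principal point sees the ray r / f radians off the axis. A picture is of the moment at which its call begins: read the wrist's pose just before it. camera_params takes no time and is no camera call.
- arm.sign_off(): hands the job in; it is judged then, once.
The state is a dict: "clock": time; "joints": joint angles; "dq": joint speeds; "joint_efforts": joint torques, N m; "position": TCP position; "ee_rot": TCP orientation; "force": force on the tool from outside, world axes, zero at the start; "ft_torque": the same for the moment, N m; "width": opening from 0.0 (shut) to 1.0 (fully open); "gripper_force": force on a finger pad.
Only numpy, scipy, OpenCV 4.12 (cv2) and the standard library are available. Lean on these libraries where they do the work, as an engineer would, in place of code of your own. Each camera call takes 0.05 s, during which the arm holds its last target. There are 200 camera calls.

### The job

Free the instrument arm's grey coupler from its ball mount: first take out the yellow keeper block by its grip and put it down in the steel tray. Then squeeze the red latch tab sideways towards the grey fin, fully home against its spring, and keeping it squeezed lift the coupler straight up off the ball. Finish while holding it, level and still, about 8 cm above where it sat over the mount, and leave the other things on the bench alone.

Things in the scene. Friction and masses are not known exactly. Their poses are not given: they have to be found in the camera images.
- mount: Dark steel base plate screwed to the bench (136 mm along its x, from -44 to +92; 72 mm along its y; 10 mm thick) with a steel ball (diameter 24 mm, on a thin neck) and an aluminium saddle post behind it. Origin on the bench directly below the ball; z up; x points from the ball to the saddle, 62 mm away. Fixed.
- mount_ball (a point): Centre of the mount's steel ball, 62 mm above the bench.
- coupler: Grey coupler with tongue stub, loose, 0.2-0.33 kg, over the ball. Origin at the ball's centre when seated; z up, x along the tongue (as the mount's x), which ends at x = +109 mm and rests in the saddle. Housing 34 mm along x, top at z = 18 mm. On it stand the grey fin at +y (outer face y = +21.5 mm, 26 mm wide, top at z = 52 mm) and the red latch tab at -y. Latched, it rises only 2 mm.
- coupler_grip (a point): On the coupler, at the height and x at which to squeeze fin and tab: coupler (0, 0, +36 mm), that is 98 mm above the bench when seated. Squeezed home, fin and tab are 43 mm over their outer faces, centred on this point. Axes as the coupler's.
- latch_tab (a point): Centre of the outer face of the red latch tab, 40 mm above the coupler's origin and at y = -31 mm when latched (so fin and tab are then 52.5 mm over their outer faces). The tab is 26 mm wide along x, 4 mm thick, its top at z = 52 mm. Axes as the coupler's.
- latch (a joint): Slide of the red tab towards the fin (coupler +y), m: 0 latched, 0.0095 fully home. The spring pushes it back with 4 N at 0 and 8.3 N at full travel. The jaw under the ball is clear beyond about 0.007.
- keeper: Yellow keeper block, loose, 40 g. Stands on the coupler's top between fin and tab (1 mm play each side), blocking the tab. Foot 22 mm (its x) by 42.5 mm (its y) by 22 mm high; on it an upright grip 16 mm (x) by 24 mm (y), rising to 67 mm above its underside. Origin at the centre of its underside (80 mm above the bench at the start), z up.
- keeper_grip (a point): Centre of the upper part of the keeper's grip, 53 mm above its underside and 133 mm above the bench at the start; 16 mm thick along x, and the free part reaches 19 mm above the tops of fin and tab (114 mm above the bench). Axes as the keeper's.
- tray_in (a point): Centre of the floor of the open steel tray, 110 x 110 mm outside, walls 4 mm thick and 18 mm high, floor 4 mm above the bench. Fixed. x, y along its sides.
- dish_d: Small orange dish, 35 mm wide, 11 mm high; bystander.
- marker_black: Black and white marker pen, 127 mm; bystander.
- tape_roll: Roll of cream tape, 68 mm wide, 20 mm high; bystander.
Mind the look-alikes: they are no part of the job. There is more than one size of the keeper; the one meant has the size given above.

How it is judged:
On the way, in this order (a step that is already met when the one before it is completed fails the run):
1. the keeper stands or lies in the tray, let go, with the coupler still on its ball (x of keeper in the frame of tray_in between -0.05 and 0.05 m and y of keeper in the frame of tray_in between -0.05 and 0.05 m and height (world z) of keeper_grip below 0.07 m and contact force between keeper and the fingers below 0.1 N and linear speed of keeper below 0.03 m/s and distance between coupler and mount_ball below 0.006 m), for 0.1 s.
2. the latch tab is squeezed home (over 7 mm) with the coupler still on its ball (value of joint latch above 0.007 m and distance between coupler and mount_ball below 0.006 m), for 0.1 s.
3. the coupler is lifted off the ball and held at least 5 cm above where it sat (z of coupler in the frame of mount between 0.112 and 0.262 m and horizontal distance between coupler and mount_ball below 0.08 m and angle between coupler's own z axis and vertical below 0.3 rad and contact force between coupler and the fingers above 1 N and contact force between coupler and mount below 0.1 N), for 0.2 s.
At the end, for the whole second after the job is handed in: The fingers hold the coupler still, 5 to 20 cm higher than it sat, within 8 cm sideways of the ball, level within 0.3 rad and not touching the mount; the keeper lies at rest in the tray, let go (all of step 3 and x of keeper in the frame of tray_in between -0.05 and 0.05 m and y of keeper in the frame of tray_in between -0.05 and 0.05 m and height (world z) of keeper_grip below 0.07 m and contact force between keeper and the fingers below 0.1 N and linear speed of each of keeper, coupler below 0.03 m/s); the arm keeps its last pose, push and grip.
It fails at once if a bystander (dish, marker, tape roll) is moved by more than 2 cm (distance of any of dish_d, marker_black, tape_roll from where it was at the start of the episode above 0.02 m).
It also fails if it takes over 54 s, if anything falls off the work surface, if the arm or the gripper's body presses on something with over 40 N, if the wrist force passes 120 N, or if a joint passes its speed limit or range.

## Working session

There is one attempt and no reset: what is moved stays moved. The work goes in short steps, Python scripts to look and compute and a tool call to move; the robot and the scene stay as the last step left them, time stands still between calls to the robot, and variables do not carry over. Pictures are saved under pics/ and viewed, at most 10 in all, crops included, and the job is handed in when it is done.

Besides the shell and the picture viewer there is one more tool, called as a command line: name --pt "numbers of a row" for each row, then --argument value for the rest. apply_moves: Moves the arm, as the interface text tells. Its arguments: {"type":"object","properties":{"commands":{"type":"array"},"newtons":{"type":"number"}},"required":["commands"]}

```bash
mkdir -p pics
cat > h.py <<'E'
import numpy as np, cv2
from cell import observe, imaging, arm
def grab(name):
    im,d=imaging.get_image(name); return im,d
def world(name,u,v,d):
    p=imaging.camera_params(name);K=np.array(p["camera_matrix"])
    c=np.array([(u-K[0,2])/K[0,0]*d,-(v-K[1,2])/K[1,1]*d,-d])
    return np.array(p["rotation"])@c+np.array(p["origin"])
E
python3 - <<'E'
from h import *
for n in("scene","top"):
    im,d=grab(n); np.savez(f"pics/{n}.npz",im=im,d=d); cv2.imwrite(f"pics/{n}.png",im[...,::-1])
    print(n,imaging.camera_params(n))
s=observe();print(s,arm.grasp_offset)
E
```

```text
scene {'camera_matrix': array([[426.70946932,   0.        , 325.29934586],
       [  0.        , 426.70946932, 207.17955984],
       [  0.        ,   0.        ,   1.        ]]), 'origin': array([0.29664671, 0.88055579, 0.80196423]), 'rotation': array([ 0.25547281, -0.99179802, -2.50843703])}
top {'camera_matrix': array([[460.17387438,   0.        , 323.75529266],
       [  0.        , 460.17387438, 195.5506582 ],
       [  0.        ,   0.        ,   1.        ]]), 'origin': array([0.38588529, 0.30638701, 1.02331531]), 'rotation': array([ 0.17468344, -0.17608656, -1.57142065])}
{'clock': 0.1, 'joints': array([-1.35456513,  0.43514237,  0.0249705 ,  1.57401467, -0.01159432,
        1.13403103, -0.07509094]), 'dq': array([ 1.90354698e-03, -1.65139706e-03,  4.54147338e-04, -3.25131698e-03,
        2.23447967e-03, -1.85569118e-04,  3.09175825e-06]), 'joint_efforts': array([ 3.10299496e-03, -6.69117093e+01,  9.88361835e-01, -3.15147436e+01,
       -6.04461087e-02,  3.73088988e-02,  4.93975813e-05]), 'position': array([0.19581314, 0.59303243, 0.22602692]), 'ee_rot': array([-4.98770631e-01, -3.10164872e+00,  2.27343917e-03]), 'force': array([0.24886817, 0.99605488, 0.01793274]), 'ft_torque': array([-0.00697355, -0.00273403,  0.00015445]), 'gripper_force': 0.0, 'width': 1.0046300991918498} 0.0188
```

View pics/top.png

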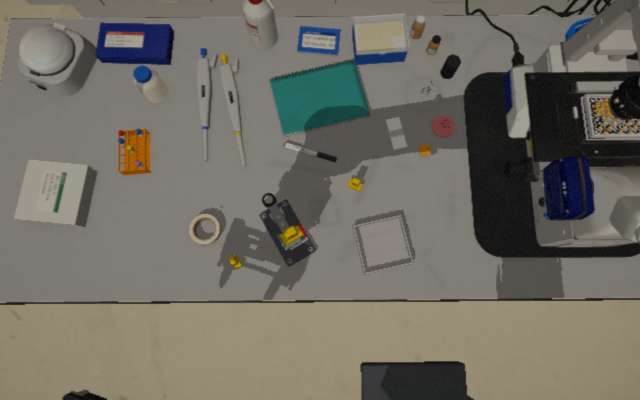

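View pics/scene.png

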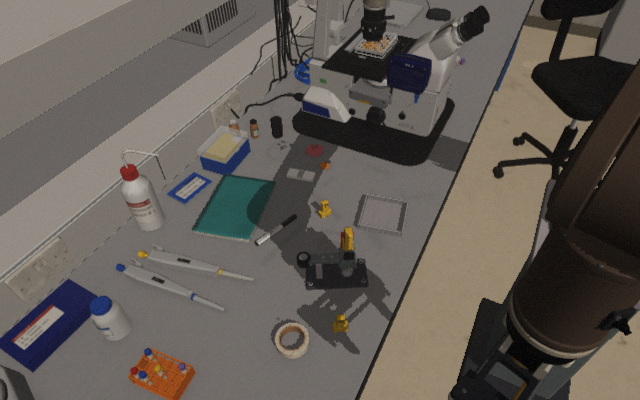

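```bash
sed -i 's/np.array(p\["rotation"\])@c/cv2.Rodrigues(np.array(p["rotation"]))[0]@c/' h.py
cat >> h.py <<'E'
def proj(name,P):
    p=imaging.camera_params(name);K=np.array(p["camera_matrix"])
    c=cv2.Rodrigues(np.array(p["rotation"]))[0].T@(np.array(P)-np.array(p["origin"]))
    return K[0,2]+K[0,0]*c[0]/-c[2],K[1,2]-K[1,1]*c[1]/-c[2]
E
python3 - <<'E'
from h import *
D=np.load("pics/top.npz")
for n,u,v in [("keeper",293,232),("tray",383,243),("decoy1",356,183),("decoy2",236,262),("base",300,255),("roll",205,228),("knob",268,200),("pen",310,152),("dish?",425,150)]:
    print(n,world("top",u,v,D["d"][v,u]).round(3),D["d"][v,u])
print(proj("top",[.196,.594,.227]),proj("top",[0,0,0]))
a=cv2.resize(D["im"][185:285,220:330],None,fx=5,fy=5,interpolation=cv2.INTER_CUBIC)
S=np.load("pics/scene.npz")["im"]
b=cv2.resize(S[215:335,290:390],None,fx=4.17,fy=4.17,interpolation=cv2.INTER_CUBIC)
cv2.imwrite("pics/c1.png",a[...,::-1]);cv2.imwrite("pics/c2.png",b[...,::-1])
E
```

```text
keeper [0.514 0.365 0.145] 0.88491136
tray [0.508 0.174 0.002] 1.0237839
decoy1 [0.636 0.234 0.045] 1.0091826
decoy2 [0.466 0.492 0.042] 0.97474134
base [0.483 0.358 0.008] 1.0116074
roll [ 0.546  0.573 -0.004] 1.0365529
knob [0.592 0.422 0.076] 0.9694128
pen [0.719 0.335 0.01 ] 1.0613756
dish? [0.723 0.069 0.006] 1.0671524
(np.float64(144.36953397346124), np.float64(423.48078663377044)) (np.float64(479.6636138883356), np.float64(498.16614494253326))
```

View pics/c1.png

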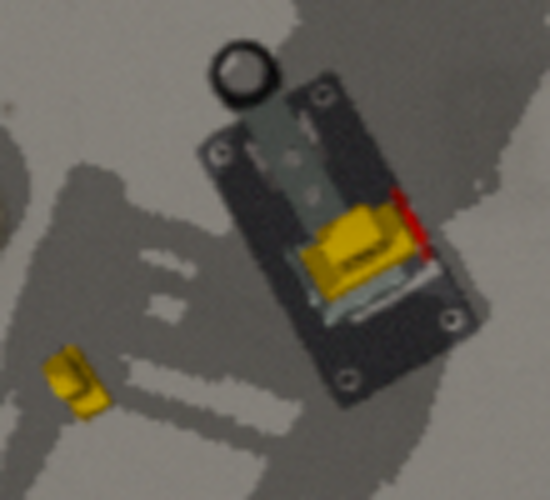

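View pics/c2.png

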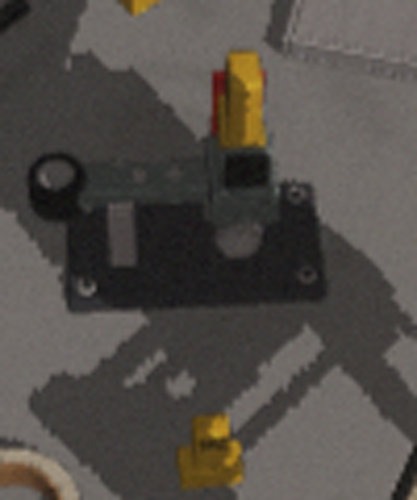

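```bash
cat >> h.py <<'E'
def onz(name,u,v,z):
    a=world(name,u,v,1.);o=np.array(imaging.camera_params(name)["origin"]);r=a-o
    return o+r*(z-o[2])/r[2]
E
python3 - <<'E'
from h import *
c=lambda u,v:(220+(u+.5)/5-.5,185+(v+.5)/5-.5)
h=np.array([onz("top",*c(*p),.01)[:2] for p in[(220,153),(323,95),(347,380),(452,320)]])
ctr=h.mean(0); x=(h[0]+h[1]-h[2]-h[3])/2; L=np.linalg.norm(x);x/=L
print("holes",h.round(4),"L",L,"yaw",np.arctan2(x[1],x[0]),"ball",ctr-.024*x)
s=lambda u,v:(290+u/4.17,215+v/4.17)
g=np.array([onz("scene",*s(*p),.01)[:2] for p in[(86,287),(308,273),(296,194)]])
x2=g[0]-g[1];x2/=np.linalg.norm(x2);print("scene holes",g.round(4),np.arctan2(x2[1],x2[0]),"ctr",(g[0]+g[2])/2,"ball",(g[0]+g[2])/2-.024*x2)
print("grip top", onz("top",*c(362,228),.147))
t=np.array([onz("top",*p,.018)[:2] for p in[(354,222),(402,212),(413,262),(364,273)]]);print("tray",t.round(3),t.mean(0))
d=np.load("pics/top.npz")["d"];im=np.load("pics/top.npz")["im"].astype(int)
# keeper top points by depth
P=[]
for v in range(210,260):
  for u in range(270,320):
    if d[v,u]>0 and im[v,u,0]>120 and im[v,u,2]<60 and im[v,u,1]>90:
      P.append(world("top",u,v,d[v,u]))
P=np.array(P);T=P[P[:,2]>.135];print(len(P),len(T),T.mean(0),(T.min(0)+T.max(0))/2,P[:,2].max())
E
```

```text
holes [[0.5718 0.4394]
 [0.598  0.3937]
 [0.4705 0.3817]
 [0.4964 0.3358]] L 0.11676983740270276 yaw 0.5178709053425422 ball [0.5133105  0.37577949]
scene holes [[0.5693 0.4387]
 [0.4689 0.379 ]
 [0.495  0.335 ]] 0.5362978297660873 ctr [0.53216406 0.38684795] ball [0.51153351 0.37458498]
grip top [0.51700632 0.36631488 0.147     ]
tray [[0.554 0.238]
 [0.575 0.131]
 [0.465 0.112]
 [0.442 0.219]] [0.50885303 0.17510741]
212 94 [0.51437495 0.37070019 0.14466911] [0.51495654 0.37048583 0.14326515] 0.14985095480756971
```

apply_moves --pt "100 0.53 -0.37 0 -0.145" --pt "100 0.53 -0.37 0 -0.145" --pt "100 0.53 -0.37 0 -0.145" --pt "100 0.53 -0.37 0 -0.145" --pt "100 0.53 -0.37 0 -0.145" --pt "100 0.53 -0.37 0 -0.145" --pt "100 0.53 -0.37 0 -0.145" --pt "100 0.53 -0.37 0 -0.145" --pt "100 0.53 -0.37 0 -0.145" --pt "100 0.53 -0.37 0 -0.145" --pt "100 0 0 0 0" --pt "100 0 0 0 0" --newtons 20

```text
clock: 1.6
position: [0.5133, 0.3718, 0.2263]
ee_rot: [-1.565, -2.723, 0.001]
force: [-0.5, 1.5, -0.1]
width: 0.999
gripper_force: 0.0
```

```bash
cat >> h.py <<'E'
def wray(u,v,s):
    p=imaging.camera_params("wrist");K=np.array(p["camera_matrix"]);T=np.array(p["tool_from_camera"])
    x=(u-K[0,2])/K[0,0];y=(v-K[1,2])/K[1,1];r=np.hypot(x,y);k=np.sin(r)/max(r,1e-9)
    c=np.array([x*k,-y*k,-np.cos(r)]);R=cv2.Rodrigues(np.array(s["ee_rot"]))[0]
    return R@T[:3,3]+np.array(s["position"]),R@(T[:3,:3]@c)
def wonz(u,v,z,s):
    o,r=wray(u,v,s);return o+r*(z-o[2])/r[2]
E
python3 - <<'E'
from h import *
s=observe();im,d=grab("wrist");np.savez("pics/w1.npz",im=im,d=d,position=s["position"],ee_rot=s["ee_rot"]);cv2.imwrite("pics/w1.png",im[...,::-1])
print({k:np.round(v,3) for k,v in imaging.camera_params("wrist").items()},s["joints"].round(2))
E
```

```text
{'camera_matrix': array([[309.707,   0.   , 316.712],
       [  0.   , 309.707, 198.86 ],
       [  0.   ,   0.   ,   1.   ]]), 'tool_from_camera': array([[-0.001,  0.968,  0.25 ,  0.067],
       [ 1.   ,  0.001,  0.   , -0.   ],
       [ 0.   ,  0.25 , -0.968, -0.157],
       [ 0.   ,  0.   ,  0.   ,  1.   ]])} [-0.9   0.45  0.28  1.57 -0.13  1.14 -0.06]
```

View pics/w1.png

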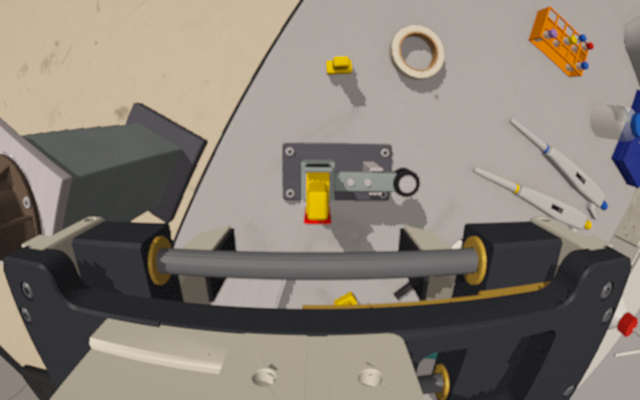

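Run:
```python
from h import *
W=np.load("pics/w1.npz")
for p in[(289,152),(385,153),(290,194),(390,192)]: print(wonz(*p,.01,W).round(4))
x=np.array([np.cos(.525),np.sin(.525)]);y=np.array([-x[1],x[0]])
im=W["im"].astype(int);d=W["d"];m=(im[...,0]>150)&(im[...,1]>110)&(im[...,2]<80);m[:160]=0;m[225:]=0;m[:,:295]=0;m[:,340:]=0
vs,us=np.nonzero(m);print(us.min(),us.max(),vs.min(),vs.max())
P=[]
for u,v in zip(us,vs):
    o,r=wray(u,v,W);T=np.array(imaging.camera_params("wrist")["tool_from_camera"]);R=cv2.Rodrigues(W["ee_rot"])[0]
    ax=R@(-T[:3,2]);P.append(o+r*d[v,u]/(r@ax))
P=np.array(P);print(np.percentile(P[:,2],[5,25,50,75,95]))
Q=P[(P[:,2]>.14)];q=Q[:,:2];print(len(Q));q2=np.c_[q@x,q@y]
print("x,y ext",q2.min(0),q2.max(0),(q2.min(0)+q2.max(0))/2,"tcp",W["position"][:2]@x,W["position"][:2]@y)
c=(q2.min(0)+q2.max(0))/2;print("grip world",c[0]*x+c[1]*y, cv2.minAreaRect((q*1000).astype(np.float32)))
cv2.imwrite("pics/w1c.png",cv2.resize(W["im"][135:230,270:400],None,fx=5,fy=5,interpolation=cv2.INTER_CUBIC)[...,::-1])
```

```text
[0.469 0.38  0.01 ]
[0.5707 0.4386 0.01  ]
[0.4957 0.3349 0.01  ]
[0.603  0.4004 0.01  ]
306 329 172 219
[0.10047564 0.10226242 0.14433134 0.14600136 0.14690473]
563
x,y ext [0.62219696 0.05290279] [0.63757981 0.13142383] [0.62988838 0.09216331] tcp 0.6305098158250503 0.06449615117381305
grip world [0.49886405 0.39545937] ((498.6551818847656, 395.3199462890625), (15.368833541870117, 78.5428237915039), 30.485393524169922)
```

View pics/w1c.png

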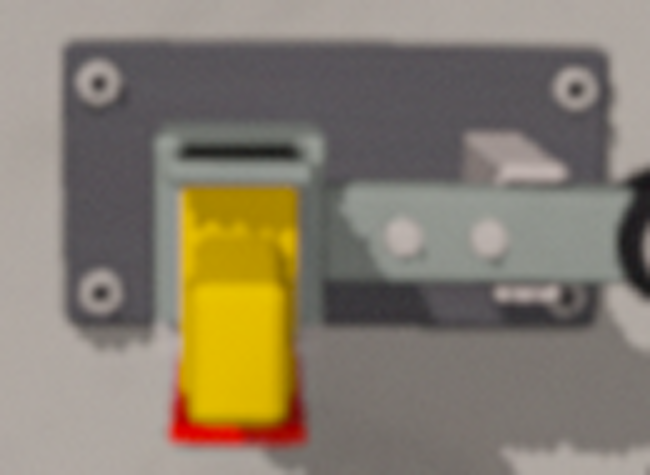

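Run:
```python
from h import *
W=np.load("pics/w1.npz")
c=lambda u,v:(270+(u+.5)/5-.5,135+(v+.5)/5-.5)
h=np.array([wonz(*c(*p),.01,W)[:2] for p in[(98,82),(576,89),(99,293),(568,295)]])
X=h[1]+h[3]-h[0]-h[2];yaw=np.arctan2(X[1],X[0]);x=X/np.linalg.norm(X)
print(h.round(4),yaw,"ball",h.mean(0)-.024*x)
g=wonz(*c(241,354),.147,W)[:2];print("grip",g,"tcp",W["position"])
y=np.array([-x[1],x[0]]);print("err along x,y",(g-W["position"][:2])@x,(g-W["position"][:2])@y)
f=wonz(*c(241,160),.114,W)[:2];print("fin",(f-h.mean(0)+.024*x)@x,(f-h.mean(0)+.024*x)@y)
```

```text
[[0.4687 0.3811]
 [0.5701 0.4391]
 [0.4945 0.3354]
 [0.5964 0.3942]] 0.5210578823428897 ball [0.51161817 0.37549593]
grip [0.51332912 0.3725671 ] tcp [0.51326893 0.37182978 0.22626378]
err along x,y 0.00041923811836918967 0.000609509189712151
fin -6.343861116637743e-05 0.022725080148380896
```

apply_moves --pt "100 0 0 -0.4 0" --pt "100 0 0 -0.4 0" --pt "100 0 0 -0.4 0" --pt "100 0 0 -0.4 0" --pt "100 0 0 -0.24 0" --pt "100 0 0 0 0" --pt "0 0 0 0 0" --pt "0 0 0 0 0" --pt "0 0 0 0 0" --pt "0 0 0 0 0" --pt "0 0 0 0 0" --pt "0 0 0 0 0" --newtons 15

```text
clock: 3.15
position: [0.5139, 0.3715, 0.1163]
ee_rot: [1.566, 2.723, 0.0]
force: [-0.1, -0.3, -1.2]
width: 0.394
gripper_force: 0.0
```

apply_moves --pt "0 0 0 0 0" --pt "0 0 0 0 0" --pt "0 0 0 0 0" --pt "0 0 0 0 0" --pt "0 0 0 0 0" --pt "0 0 0 0 0"

```text
clock: 3.9
position: [0.5139, 0.3715, 0.1163]
ee_rot: [1.566, 2.723, 0.0]
force: [-0.8, -0.3, -0.9]
width: 0.169
gripper_force: 15.0
```

apply_moves --pt "0 0 0 0.1 0" --pt "0 0 0 0.15 0" --pt "0 0 0 0.2 0" --pt "0 0 0 0.2 0" --pt "0 0 0 0.25 0" --pt "0 0 0 0.25 0" --pt "0 0 0 0.2 0" --pt "0 0 0 0 0" --pt "0 0 0 0 0"

```text
clock: 5.03
position: [0.5136, 0.3714, 0.1969]
ee_rot: [-1.566, -2.723, 0.001]
force: [-0.2, -0.7, -1.3]
width: 0.175
gripper_force: 15.0
```

apply_moves --pt "0 -0.01 -0.4 0 0" --pt "0 -0.01 -0.4 0 0" --pt "0 -0.01 -0.4 0 0" --pt "0 -0.01 -0.4 0 0" --pt "0 -0.01 -0.4 0 0" --pt "0 -0.01 -0.4 0 0" --pt "0 -0.01 -0.4 0 0" --pt "0 0 -0.4 0 0" --pt "0 0 0 0 0" --pt "0 0 0 -0.4 0" --pt "0 0 0 -0.4 0" --pt "0 0 0 0 0"

```text
clock: 6.52
position: [0.5085, 0.1797, 0.148]
ee_rot: [-1.564, -2.722, 0.004]
force: [-0.3, -0.1, -0.1]
width: 0.171
gripper_force: 15.0
```

Run:
```python
from h import *
im,d=grab("top");im2,_=grab("scene")
a=cv2.resize(im[185:285,220:430],None,fx=3,fy=3,interpolation=cv2.INTER_CUBIC)
b=cv2.resize(im2[170:320,290:430],None,fx=2,fy=2,interpolation=cv2.INTER_CUBIC)
cv2.imwrite("pics/t2.png",np.hstack([a[...,::-1][:300],b[...,::-1]]) if False else cv2.hconcat([np.ascontiguousarray(a[:300,200:,::-1]),np.ascontiguousarray(b[...,::-1])]))
print(observe()["position"],observe()["joints"].round(2))
```

```text
[0.50994675 0.17995177 0.14983583] [-0.66  0.38  0.3   1.89 -0.14  0.88  0.24]
```

View pics/t2.png

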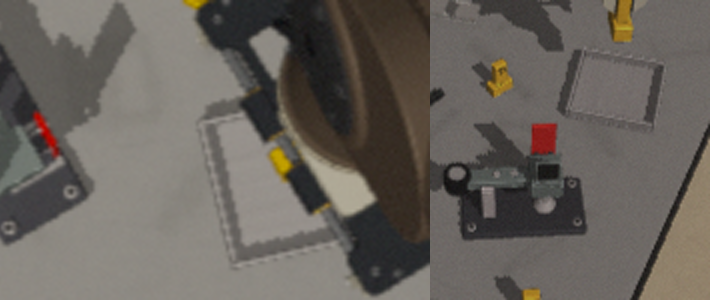

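The composite shows the coupler (red tab up) still seated on its ball, and the keeper in the fingers over the tray at about (285,165). Lowering it.

apply_moves --pt "0 0 0 -0.4 0" --pt "0 0 0 -0.4 0" --pt "0 0 0 -0.4 0" --pt "0 0 0 -0.3 0" --pt "0 0 0 -0.2 0" --pt "0 0 0 -0.1 0" --pt "0 0 0 0 0" --pt "0 0 0 0 0"

```text
clock: 7.62
position: [0.5102, 0.1797, 0.042]
ee_rot: [1.566, 2.723, 0.001]
force: [0.3, 0.1, -0.7]
width: 0.174
gripper_force: 15.0
```

apply_moves --pt "0 0 0 -0.03 0" --pt "0 0 0 0 0" --pt "20 0 0 0 0" --pt "30 0 0 0 0" --pt "40 0 0 0 0" --pt "60 0 0 0 0" --pt "100 0 0 0 0" --pt "100 0 0 0 0" --pt "100 0 0 0 0" --pt "100 0 0 0 0" --pt "100 0 0 0 0"

```text
clock: 9.0
position: [0.5097, 0.1795, 0.0395]
ee_rot: [1.566, 2.723, 0.0]
force: [0.1, 0.1, 0.5]
width: 0.985
gripper_force: 0.0
```

apply_moves --pt "100 0 0 0.15 0" --pt "100 0 0 0.4 0" --pt "100 0 0 0.5 0" --pt "100 0 0 0.5 0" --pt "100 0 0 0.5 0" --pt "100 0 0 0.5 0" --pt "100 0 0 0.3 0" --pt "100 0 0 0.1 0"

```text
clock: 10.0
position: [0.5102, 0.1797, 0.2181]
ee_rot: [1.566, 2.722, 0.003]
force: [-0.0, 0.9, 0.6]
width: 0.999
gripper_force: 0.0
```

apply_moves --pt "100 0 0.3 0 0.262" --pt "100 0 0.3 0 0.262" --pt "100 0 0.3 0 0.262" --pt "100 0 0.3 0 0.262" --pt "100 0 0.3 0 0.262" --pt "100 0 0.3 0 0.262" --pt "100 0 0.3 0 0.262" --pt "100 0 0.3 0 0.262" --pt "100 0 0.3 0 0.262" --pt "100 0 0.3 0 0.262" --pt "100 0.04 0.27 0 0.262" --pt "100 0 0 0 0.262"

```text
clock: 11.5
position: [0.5113, 0.377, 0.2156]
ee_rot: [0.829, -3.029, -0.0]
force: [-0.0, -0.1, -1.1]
width: 1.0
gripper_force: 0.0
```

apply_moves --pt "100 0 0 0 0" --pt "100 0 0 0 0"

```text
clock: 11.75
position: [0.512, 0.3752, 0.2162]
ee_rot: [0.815, -3.033, 0.001]
force: [0.8, -0.5, -0.3]
width: 0.999
gripper_force: 0.0
```

Run:
```python
from h import *
s=observe();im,d=grab("wrist");np.savez("pics/w2.npz",im=im,d=d,position=s["position"],ee_rot=s["ee_rot"])
R=cv2.Rodrigues(s["ee_rot"])[0];print(s["position"],R.round(4),s["joints"].round(2))
cv2.imwrite("pics/w2.png",im[...,::-1])
```

```text
[0.51204649 0.37521537 0.21617284] [[-8.654e-01 -5.010e-01 -5.000e-04]
 [-5.010e-01  8.654e-01 -5.000e-04]
 [ 7.000e-04 -2.000e-04 -1.000e+00]] [-0.68  0.46 -0.06  1.56  0.03  1.13  1.35]
```

View pics/w2.png

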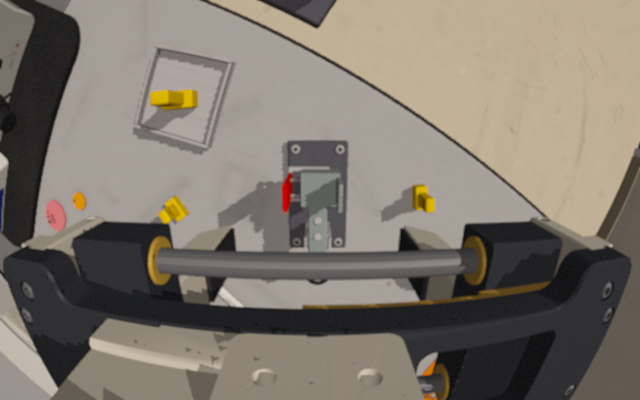

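Run:
```python
from h import *
W=np.load("pics/w2.npz")
cv2.imwrite("pics/w2c.png",cv2.resize(W["im"][130:252,270:362],None,fx=5,fy=5,interpolation=cv2.INTER_CUBIC)[...,::-1])
```

```text
(no output)
```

View pics/w2c.png

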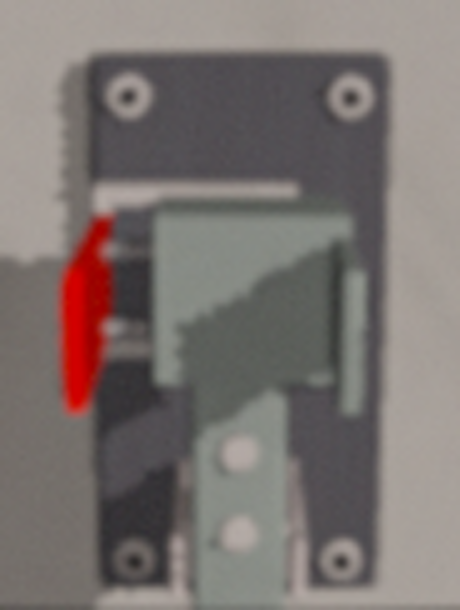

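Run:
```python
from h import *
W=np.load("pics/w2.npz")
c=lambda u,v:(270+(u+.5)/5-.5,130+(v+.5)/5-.5)
h=np.array([wonz(*c(*p),.01,W)[:2] for p in[(128,96),(350,97),(135,561),(341,561)]])
X=h[2]+h[3]-h[0]-h[1];yaw=np.arctan2(X[1],X[0]);x=X/np.linalg.norm(X);y=np.array([-x[1],x[0]])
b=h.mean(0)-.024*x;print(yaw,"ball",b)
R=cv2.Rodrigues(W["ee_rot"])[0];t=W["position"][:2]
for n,p,z in[("fin in/out",(343,340),.114),("fin out",(366,340),.114),("tab out",(63,350),.114),("fin end+",(355,415),.114),("fin end-",(355,265),.114),("riv",(239,455),.072),("riv",(239,535),.072),("holemid",(238,329),.01)]:
    q=wonz(*c(*p),z,W)[:2];print(n,"mount",((q-b)@x).round(4),((q-b)@y).round(4),"tool x,y",((q-t)@R[:2,0]).round(4),((q-t)@R[:2,1]).round(4))
print("ball in tool",(b-t)@R[:2,0],(b-t)@R[:2,1])
```

```text
0.5221613430758881 ball [0.51181997 0.37586145]
fin in/out mount -0.0016 0.0179 tool x,y 0.0014 0.0186
fin out mount -0.0016 0.0219 tool x,y 0.0014 0.0226
tab out mount 0.0003 -0.0307 tool x,y -0.0003 -0.03
fin end+ mount 0.012 0.0203 tool x,y -0.0121 0.021
fin end- mount -0.0148 0.0198 tool x,y 0.0147 0.0205
riv mount 0.0333 0.0001 tool x,y -0.0335 0.0007
riv mount 0.051 0.0001 tool x,y -0.0511 0.0006
holemid mount 0.0219 -0.0001 tool x,y -0.022 0.0005
ball in tool -0.00012765338431718434 0.0006726380496236811
```

apply_moves --pt "100 -0.007 0.013 -0.3 0" --pt "100 0 0 -0.4 0" --pt "100 0 0 -0.4 0" --pt "100 0 0 -0.4 0" --pt "100 0 0 -0.4 0" --pt "100 0 0 -0.25 0" --pt "100 0 0 -0.13 0" --pt "100 0 0 0 0" --pt "100 0 0 0 0"

```text
clock: 12.92
position: [0.5121, 0.3769, 0.0805]
ee_rot: [-0.819, 3.032, 0.001]
force: [0.2, 0.5, 0.7]
width: 0.999
gripper_force: 0.0
```

apply_moves --pt "80 0 -0.007 -0.02 0" --pt "60 0 0 0 0" --pt "50 0 0 0 0" --pt "40 0 0 0 0" --pt "40 0 0 0 0" --pt "40 0 0 0 0" --pt "40 0 0 0 0" --pt "0 0 0 0 0" --pt "0 0 0 0 0" --pt "0 0 0 0 0" --newtons 35

```text
clock: 14.18
position: [0.5116, 0.3766, 0.0788]
ee_rot: [-0.82, 3.032, 0.001]
force: [-1.5, 0.4, 5.2]
width: 0.458
gripper_force: 34.9
```

apply_moves --pt "0 0 0 0 0" --pt "0 0 0 0 0" --pt "0 0 0 0 0" --pt "0 0 0 0.03 0" --pt "0 0 0 0.05 0" --pt "0 0 0 0.05 0" --pt "0 0 0 0.05 0" --pt "0 0 0 0 0" --newtons 50

```text
clock: 15.18
position: [0.5118, 0.3761, 0.0896]
ee_rot: [-0.82, 3.032, 0.0]
force: [0.2, 0.9, -3.8]
width: 0.455
gripper_force: 49.9
```

Force is about the coupler's weight, so it is coming free; continuing up to 8 cm.

apply_moves --pt "0 0 0 0.06 0" --pt "0 0 0 0.1 0" --pt "0 0 0 0.15 0" --pt "0 0 0 0.15 0" --pt "0 0 0 0.15 0" --pt "0 0 0 0.15 0" --pt "0 0 0 0.15 0" --pt "0 0 0 0.13 0" --pt "0 0 0 0.07 0" --pt "0 0 0 0.05 0" --pt "0 0 0 0 0" --pt "0 0 0 0 0"

```text
clock: 16.68
position: [0.5116, 0.376, 0.1587]
ee_rot: [0.82, -3.032, 0.0]
force: [0.3, -0.4, -3.6]
width: 0.454
gripper_force: 49.9
```

Run:
```python
from h import *
im,_=grab("scene");im2,_=grab("top")
b=cv2.resize(im[150:320,290:420],None,fx=3,fy=3,interpolation=cv2.INTER_CUBIC)
a=cv2.resize(im2[185:285,300:430],None,fx=3,fy=3,interpolation=cv2.INTER_CUBIC);a=cv2.copyMakeBorder(a,0,b.shape[0]-a.shape[0],0,0,0)
cv2.imwrite("pics/f.png",cv2.hconcat([a,b])[...,::-1]);s=observe();print(s["position"],s["force"],s["width"])
```

```text
[0.51155125 0.37595495 0.15864875] [-0.19955623  0.32350407 -4.02579081] 0.4571558966486425
```

View pics/f.png

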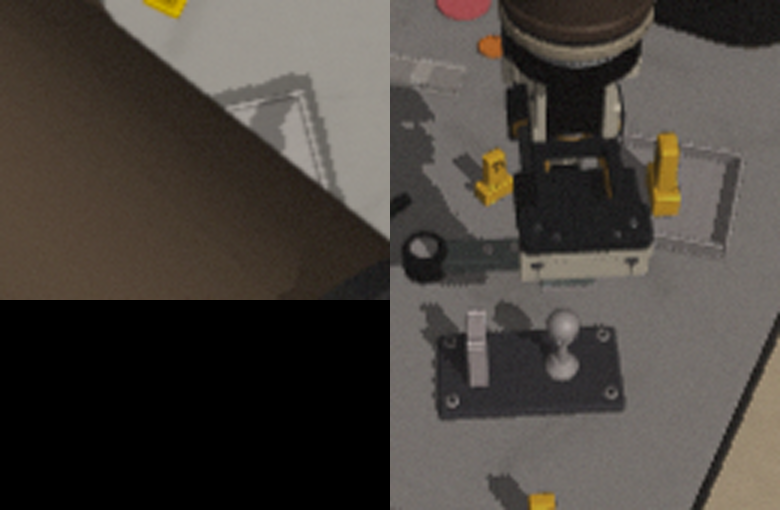

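The picture shows the ball bare at about (563,328), the coupler held level above it, and the keeper standing in the tray at about (665,175).

```bash
python3 -c "
from h import *
print(arm.sign_off())"
```

```text
the job is handed in; nothing more can be done
None
```

The keeper is standing in the tray, and the coupler is unlatched and held level about 8 cm above its ball; I handed the job in at about 17 s of the 54 s, and the sign-off gave no verdict.

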